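# Tip a battery pack onto its base and push it home in its dock

### The arm

A 7-joint arm with a two-finger parallel gripper is mounted at the origin on a cart in front of the work surface, level with it; the furniture and walls round the work are solid. World frame = base frame: x ahead of the robot, y to its left, z up, the work surface at z = 0. Lengths are in m, angles in rad, forces in N, time in s.
With the tool pointing down it reaches from about 0.375 to 0.925 m from the base axis. Payload 3.1 kg.
Tool frame: the origin (TCP) lies between the finger pads; the fingertips stand 19 mm ahead of it and the grasp point (between the pads) is the TCP; z points along the fingers, y is the line along which they close (so a half turn about z gives the same grasp; the last joint's range is limited). The gripper opens to 85 mm and grips with 20 to 120 N. Pads are 22 mm wide; open, the fingers measure 114 mm over their backs; the gripper's body (76 mm by 85 mm) begins 54 mm behind the grasp point. The pads swing forward as they close: fully open they stand 13 mm farther back than shut.
Start: joints at [-1.312, 0.383, 0.044, 1.598, -0.018, 1.161, -0.05], TCP at [0.227, 0.609, 0.25] pointing down, gripper open.
Joint ranges: [-2.61, 2.61], [-0.41, 2.15], [-1.48, 1.57], [0, 2.5], [-1.57, 4.71], [0.05, 1.97], [-2.85, 2.85]. Speed limits (rad/s): [2.79, 2.79, 3.14, 3.14, 3.14, 3.14, 3.14].

### API

Orientations are given as a unit quaternion [x, y, z, w].
In Python, from bench import move_ptp, movel, move_j, move_gripper, pause, inverse_kinematics, read_camera, camera_params, MotionError, sign_off, look_for, tip_of, read_time_s, read_qpos, read_joint_vel, read_effort, read_eef_pos, read_tcp_rot, read_ft_force, read_ft_torque, read_finger_gap, read_grasp_force gives the robot as it stands. Calls block until the motion is done:
- move_ptp(position, orientation): joint-space move of the TCP to a pose.
- movel(position, orientation=None, speed=0.15): straight line of the TCP; orientation=None keeps the orientation; speed is the mean speed in m/s.
- move_j(angles): joint-space move.
- move_gripper(opening, effort=None): finger opening in m; effort is the grip in N (None keeps the last); returns when the fingers have stopped.
- pause(seconds).
- inverse_kinematics(position, orientation): joint angles nearest the present ones, or None.
- read_camera(name): name is "scene" or "top" or "wrist"; returns the picture (400x640x3 uint8, red, green, blue); there is no depth.
- camera_params(name): a dict with "K" (3x3 intrinsics, pixels), "camera_from_world" (4x4, takes a point from world to camera coordinates). Camera axes: x right, y down, z forward; pixel columns grow to the right and rows downward; lengths in m; the calibration is good to about 2 mm. A picture is of the moment at which its call begins: read the wrist's pose just before it. camera_params takes no time and is no camera call; for the wrist camera it gives the pose at the moment of the call.
A pose or a line that the arm cannot do raises MotionError and nothing moves.
- sign_off(): hands the job in; it is judged then, once.
Trained networks look in the newest picture that a camera, given by its name, has taken for a name from the list of things; names that differ only in an ending like _2 or _b are one class to them, and where a whole thing is asked for, a point or a joint stands for the part that bears it (a point fixed in the world has none). Each returns a list of dicts, best first, with "confidence" (0 to 1); they miss things now and then, are a little off and sometimes report something else, mostly with a low value. They report only what shows in the picture. A call takes as long as a camera call.
- look_for(camera, name): "at" ([column, row] in pixels, amid what is visible of it).
- tip_of(camera, name): "at" ([column, row] in pixels: a listed point, or the origin of a listed thing).
Readings, each from a call of its own:
- read_time_s(): time.
- read_qpos(): joint angles.
- read_joint_vel(): joint speeds.
- read_effort(): joint torques, N m.
- read_eef_pos(): TCP position.
- read_tcp_rot(): TCP orientation.
- read_ft_force(): force on the tool from outside, world axes, zero at the start.
- read_ft_torque(): the same for the moment, N m.
- read_finger_gap(): finger opening in m.
- read_grasp_force(): force on a finger pad.
Only numpy, scipy, OpenCV 4.12 (cv2) and the standard library are available. Lean on these libraries where they do the work, as an engineer would, in place of code of your own. Each camera call takes 0.05 s, during which the arm holds its last target. There are 200 camera calls.

### The job

The battery pack has been left standing on its end in front of the charging dock. Tip it over with the fingertips towards the dock so that it lies flat on its broad base with the raised block on top, then push it along the bench into the dock until its front end is fully home against the stop, and move clear. Only push it: do not lift or carry it, and leave the other things where they are.

Things in the scene. Friction and masses are not known exactly. Their poses are not given: they have to be found in the camera images.
- pack: Black battery pack, 0.3-0.6 kg: body 98 (x) x 67 (y) x 30 mm (z), on its top a raised block 70 x 40 x 11 mm. Origin: centre of the broad base; +z from base up through the block. Starts upright on its -x end (x up, 98 tall, origin 48 up), base facing the dock's mouth, block (14 to 84 mm up) facing away. Pushed high on the block it tips over the base's lower edge and falls flat, +x towards the dock.
- dock: Fixed grey U-shaped dock, no floor: stop block 116 wide, 46 high; rails 28 high, 76 mm apart to x = -48 mm, then flaring to about 110 apart at x = -80. Origin: on the bench, middle of the stop's inner face; +x is the way to push in, z up. Home: pack's +x end on the stop, +x along dock +x, origin at x = -49, y = 0. Pack starts 200-240 mm before the stop, up to 20 mm off centre.
- pulley: White turned pulley lying flat, 60 mm across, 24 high, beside the way to the dock; leave alone. Origin under its centre.
- bush: Small pale flanged bush standing on end, 34 mm across, 26 high, beside the way; leave alone. Origin under its centre.
- tape_measure: Orange pocket tape measure standing on its foot, 38 x 84 x 68 mm high, beside the dock; leave alone. Origin under its middle.
- pliers: Pliers lying flat, 61 x 188 x 14 mm, left of the dock; leave alone. Origin under the middle.
- tape_roll: Pale roll of masking tape lying flat, 100 mm across, 25 high, left of the dock; leave alone. Origin under its centre.

How it is judged:
By the outcome, as a careful person would: the job done as asked, in the order asked, and still so for the second after the job is handed in, with the robot touching nothing.
It also fails if it takes over 54 s, if anything falls off the work surface, if the arm or the gripper's body presses on something with over 40 N, if the wrist force passes 120 N, or if a joint passes its speed limit or range.

## Working session

There is one attempt and no reset: what is moved stays moved. The work goes in short steps, each a Python script; the robot and the scene stay as the last script left them, time stands still between calls to the robot, and variables do not carry over. Pictures are saved under pics/ and viewed, at most 10 in all, crops included, and the job is handed in when it is done.

```bash
mkdir -p pics; cat > h.py <<'E'
import numpy as np, cv2
from bench import *
def ray(cam,px,z):
    p=camera_params(cam);K=np.array(p["K"]);T=np.array(p["camera_from_world"]);R=T[:3,:3];t=T[:3,3]
    d=R.T@np.linalg.solve(K,[px[0],px[1],1.]);c=-R.T@t
    return c+d*(z-c[2])/d[2]
def proj(cam,P):
    p=camera_params(cam);K=np.array(p["K"]);T=np.array(p["camera_from_world"])
    q=(T[:3,:3]@np.atleast_2d(P).T).T+T[:3,3];q=q@K.T;return q[:,:2]/q[:,2:]
def save(cam,n):
    im=np.array(read_camera(cam));cv2.imwrite(f"pics/{n}.png",im[:,:,::-1]);return im
E
python3 - <<'E'
from h import *
for c in("top","scene"):
    save(c,c+"0")
    for n in("pack","dock","pulley","bush","tape_measure","pliers","tape_roll"):
        for f in(look_for,tip_of):
            r=f(c,n)[:2]
            for d in r: print(c,n,f.__name__,np.round(d["at"]),round(d["confidence"],2),np.round(ray(c,d["at"],0),3),np.round(ray(c,d["at"],.048),3))
print(read_time_s(),read_tcp_rot())
E
```

```text
top pack call [378. 225.] 0.61 [0.515 0.06  0.   ] [0.511 0.068 0.048]
top pack call [373. 220.] 0.81 [0.527 0.074 0.   ] [0.523 0.081 0.048]
top pack call [316. 167.] 0.34 [0.677 0.236 0.   ] [0.666 0.236 0.048]
top dock call [294. 206.] 0.96 [0.563 0.295 0.   ] [0.557 0.293 0.048]
top dock call [300. 211.] 0.78 [0.549 0.281 0.   ] [0.544 0.279 0.048]
top dock call [225. 218.] 0.32 [0.526 0.488 0.   ] [0.522 0.477 0.048]
top pulley call [351. 178.] 0.6 [0.647 0.136 0.   ] [0.638 0.14  0.048]
top pulley call [351. 178.] 0.55 [0.647 0.135 0.   ] [0.637 0.14  0.048]
top bush call [382. 178.] 0.42 [0.647 0.049 0.   ] [0.637 0.057 0.048]
top bush call [384. 181.] 0.4 [0.639 0.042 0.   ] [0.629 0.051 0.048]
top tape_measure call [316. 168.] 0.72 [0.673 0.237 0.   ] [0.662 0.237 0.048]
top tape_measure call [317. 169.] 0.71 [0.672 0.234 0.   ] [0.661 0.234 0.048]
top tape_measure call [383. 182.] 0.64 [0.637 0.045 0.   ] [0.628 0.053 0.048]
top pliers call [217. 258.] 0.69 [0.415 0.506 0.   ] [0.415 0.495 0.048]
top pliers call [215. 266.] 0.82 [0.393 0.509 0.   ] [0.394 0.497 0.048]
top t
[... 794 characters left out ...]
.001  0.048]
scene tape_measure call [348. 207.] 0.73 [0.711 0.275 0.   ] [0.642 0.211 0.048]
scene tape_measure call [349. 217.] 0.7 [0.675 0.236 0.   ] [0.61  0.176 0.048]
scene pliers call [203. 210.] 0.8 [0.416 0.517 0.   ] [0.377 0.428 0.048]
scene pliers call [378. 229.] 0.5 [0.682 0.146 0.   ] [0.616 0.095 0.048]
scene pliers call [200. 214.] 0.73 [0.399 0.502 0.   ] [0.362 0.415 0.048]
scene tape_roll call [247. 198.] 0.73 [0.542 0.5   0.   ] [0.49  0.413 0.048]
scene tape_roll call [247. 203.] 0.97 [0.527 0.477 0.   ] [0.477 0.393 0.048]
scene tape_roll call [203. 215.] 0.33 [0.405 0.493 0.   ] [0.367 0.407 0.048]
1.5 [ 1.77425671e-01  9.84134204e-01 -9.98149186e-06 -1.15958325e-06]
```

View pics/top0.png

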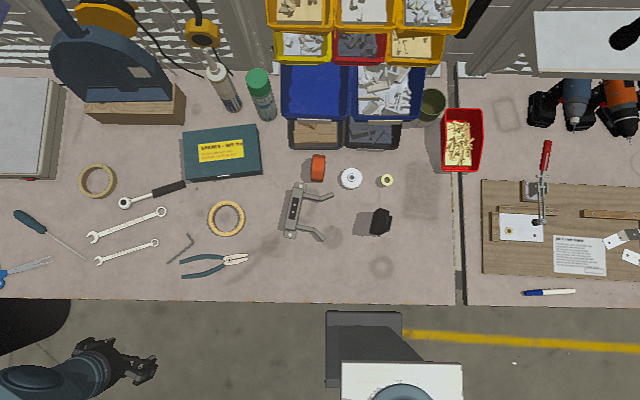

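View pics/scene0.png

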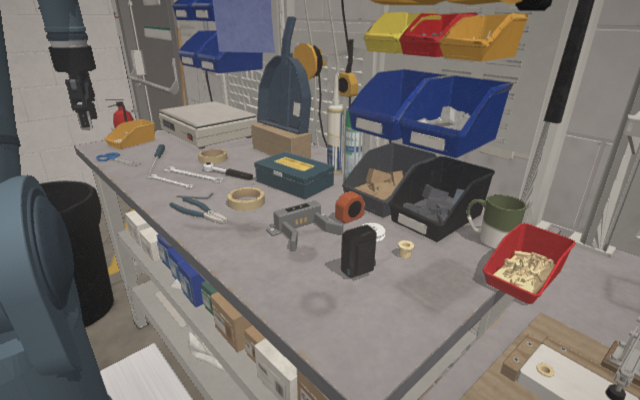

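```bash
python3 - <<'E'
from h import *
im=cv2.imread("pics/top0.png")[150:260,260:420]
cv2.imwrite("pics/topc.png",cv2.resize(im,None,fx=5,fy=5,interpolation=cv2.INTER_CUBIC))
s=.70710678
for q in([s,s,0,0],[s,-s,0,0]):
    print(q,inverse_kinematics([.53,.10,.36],q),inverse_kinematics([.53,-.05,.09],q))
E
```

```text
[0.70710678, 0.70710678, 0, 0] [-0.84769555  0.0908577   0.63029436  1.74967639 -0.05524823  1.31881527
 -0.20558012] [-0.65402605  0.48900955  0.8046487   2.03070853 -0.48233891  0.8179584
  0.43212047]
[0.70710678, -0.70710678, 0, 0] [ 0.79351521  0.29017532 -1.23736024  1.6828261   0.27957488  1.36925512
  2.65377017] [-0.97841246  0.95173061  1.36906474  2.04046519 -1.06340509  1.15038093
 -2.25478135]
```

View pics/topc.png

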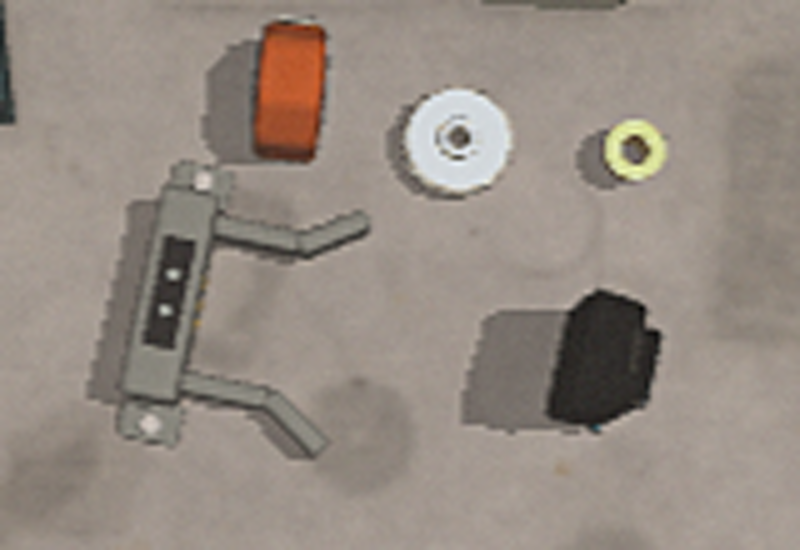

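```bash
python3 - <<'E'
from h import *
s=.70710678
A=ray("top",[260+215/5,150+190/5],.046);B=ray("top",[260+183/5,150+400/5],.046);print(A,B,np.linalg.norm(A-B))
move_ptp([.53,.06,.36],[s,s,0,0])
save("wrist","w0")
np.save("wK",camera_params("wrist")["K"]);np.save("wT",camera_params("wrist")["camera_from_world"])
for n in("pack","dock"):
  for d in tip_of("wrist",n)[:2]: print(n,np.round(d["at"]),d["confidence"],ray("wrist",d["at"],.048 if n=="pack" else 0))
print(read_time_s())
E
```

```text
[0.60783108 0.27092567 0.046     ] [0.49376176 0.28556974 0.046     ] 0.11500547237825728
pack [308. 152.] 0.87 [0.51725409 0.07940685 0.048     ]
dock [329.  17.] 0.63 [0.54845466 0.27613236 0.        ]
3.925
```

View pics/w0.png

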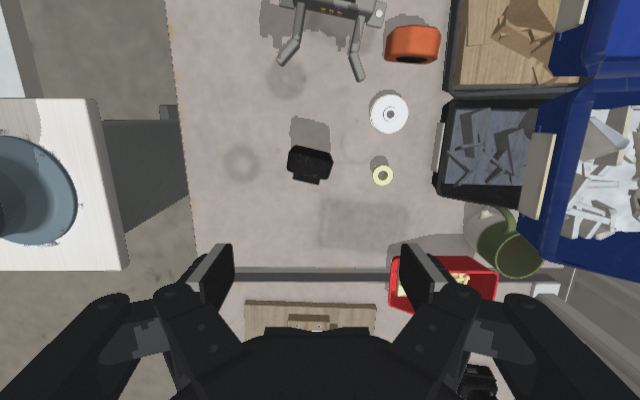

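```bash
cat >> h.py <<'E'
def fr(o,dx):
    dx=np.array([dx[0],dx[1],0.]);dx/=np.linalg.norm(dx);dy=np.array([-dx[1],dx[0],0]);return np.array([*o[:2],0.]),dx,dy
O,DX,DY=fr((.5500,.2775),(.127,.992))
E
python3 - <<'E'
from h import *
K=np.load("wK.npy");T=np.load("wT.npy")
def prw(P):
    q=(T[:3,:3]@np.atleast_2d(P).T).T+T[:3,3];q=q@K.T;return q[:,:2]/q[:,2:]
def rw(px,z):
    R=T[:3,:3];c=-R.T@T[:3,3];d=R.T@np.linalg.solve(K,[px[0],px[1],1.]);return c+d*(z-c[2])/d[2]
a,b=rw((289,147),.098),rw((332,155),.098);print(a,b,np.linalg.norm(a-b))
dock=[[(0,-58,46),(0,58,46)]]+[[(0,s*38,28),(-48,s*38,28),(-80,s*55,28)] for s in(1,-1)]
m=(a+b)/2; e=(b-a)/np.linalg.norm(b-a); f=np.array([-e[1],e[0],0]); print("packface",m,"fwd",f,"in dock",(m-O)@DX,(m-O)@DY,"yaw",np.degrees(np.arctan2(f@DY,f@DX)))
ims=[]
for nm,pr,(x0,y0,w,h) in(("w0",prw,(230,0,200,200)),("top0",lambda P:proj("top",P),(270,160,140,140*200//200))):
    k=800 if 0 else int(400/w*2)/2; 
    im=cv2.imread(f"pics/{nm}.png")[y0:y0+h,x0:x0+w]; k=400/w; im=cv2.resize(im,None,fx=k,fy=k,interpolation=cv2.INTER_CUBIC)
    for L in dock:
        p=pr([O+DX*x/1e3+DY*y/1e3+np.array([0,0,z/1e3]) for x,y,z in L]); p=((p-[x0,y0]+.5)*k).astype(int); cv2.polylines(im,[p],False,(0,0,255),1)
    for z in(0,.098):
        m0=m+[0,0,z-.098]
        p=pr([m0-f*d+e*g for d,g in((0,-.0335),(0,.0335),(.03,.0335),(.03,.02),(.041,.02),(.041,-.02),(.03,-.02),(.03,-.0335),(0,-.0335))]);p=((p-[x0,y0]+.5)*k).astype(int); cv2.polylines(im,[p],False,(0,255,0) if z else (255,255,0),1)
    ims.append(im)
cv2.imwrite("pics/ov.png",np.hstack(ims))
E
```

```text
[0.49220304 0.09194474 0.098     ] [0.55091759 0.08132107 0.098     ] 0.05966792468794648
packface [0.52156032 0.0866329  0.098     ] fwd [0.17804673 0.98402203 0.        ] in dock -0.1929333810932504 0.003971661380038505 yaw -2.960447740106538
```

View pics/ov.png

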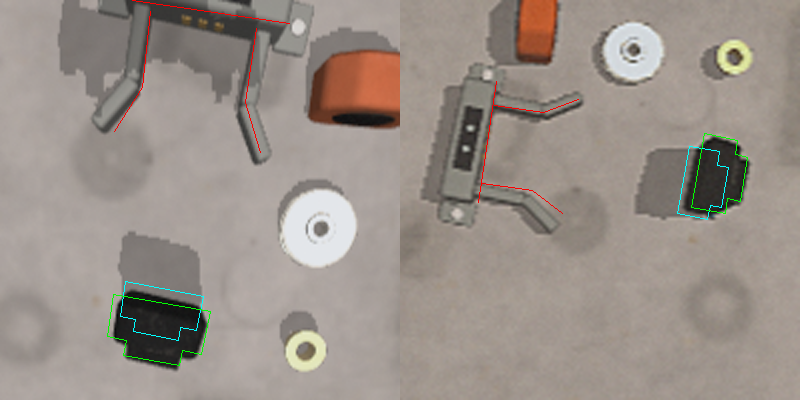

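The dock overlay fits with its origin about 3 mm towards the robot, so I use (0.547, 0.2775). The pack is nearly on the axis, with its base face about 0.2 m before the stop. Next I tip it.

```bash
cat >> h.py <<'E'
O[0]=.547
def q(yaw=0):
    t=np.radians(-7.3+yaw); a=(t+np.pi/2)/2; return [float(np.cos(a)),float(np.sin(a)),0.,0.]
def P(x,y,z): return (O+DX*x+DY*y+np.array([0,0,z])).tolist()
E
python3 - <<'E'
from h import *
move_gripper(.012)
move_ptp(P(-.305,.003,.20),q(-1)); movel(P(-.305,.003,.089),speed=.15)
f0=np.array(read_ft_force())
movel(P(-.208,.002,.089),speed=.06)
print(np.array(read_ft_force())-f0,read_time_s())
pause(.3)
movel(P(-.29,.002,.16),speed=.2)
save("wrist","w1"); 
np.save("wT",camera_params("wrist")["camera_from_world"])
save("top","top1")
for d in tip_of("top","pack")[:2]+[None]+tip_of("wrist","pack")[:2]: 
    print(d)
a=cv2.imread("pics/w1.png");b=cv2.resize(cv2.imread("pics/top1.png")[160:300,270:410],(400,400),interpolation=cv2.INTER_CUBIC)
cv2.imwrite("pics/v1.png",np.hstack([a[:,120:520],b]));print(read_time_s())
E
```

```text
[-0.76332638  0.52107499  0.50783922] 8.025
{'at': [351.6, 220.8], 'confidence': 0.75}
{'at': [352.8, 179.6], 'confidence': 0.36}
None
{'at': [324.1, 36.4], 'confidence': 0.92}
9.2167
```

View pics/v1.png

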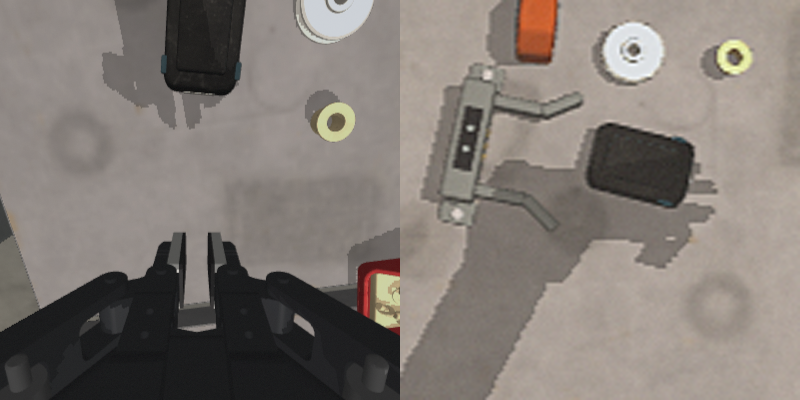

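```bash
cat >> h.py <<'E'
def pack(n):
    im=cv2.imread(f"pics/{n}.png");m=(im.max(2)<62).astype(np.uint8);m[:160]=0;m[260:]=0;m[:,:270]=0;m[:,420:]=0
    k,l,s,c=cv2.connectedComponentsWithStats(m);i=1+np.argmax(s[1:,4]);
    ct=max(cv2.findContours((l==i).astype(np.uint8),0,2)[0],key=cv2.contourArea)[:,0].astype(float)
    W=np.array([ray("top",p,.03)[:2] for p in ct]);D=np.c_[(W-O[:2])@DX[:2],(W-O[:2])@DY[:2]].astype(np.float32)*1e3
    r=cv2.minAreaRect(D);print("blob",s[i],"rect",r,"min/max",D.min(0),D.max(0))
    return r
E
python3 - <<'E'
from h import *
pack("top1")
w=ray("top",(351.6,220.8),0)-O;print(w@DX,w@DY)
w=ray("wrist",(324.1,36.4),0)-O;print(w@DX,w@DY)
E
```

```text
blob [336 203  37  30 693] rect ((-146.8644256591797, -3.0686111450195312), (65.37158966064453, 93.52799224853516), 84.8418960571289) min/max [-194.87085   -38.719116] [-99.15805   32.441776]
-0.14460133770690095 0.003728546152750762
-0.14918832480291558 -0.0054193358797595985
```

```bash
python3 - <<'E'
from h import *
move_gripper(.030)
movel(P(-.265,0,.10),q(0),speed=.2); movel(P(-.265,0,.025),speed=.1)
f0=np.array(read_ft_force());np.save("f0",f0)
movel(P(-.145,0,.025),speed=.06)
print((np.array(read_ft_force())-f0)@np.c_[DX,DY],read_eef_pos(),P(-.145,0,.025),read_time_s())
save("top","top2");pack("top2")
b=cv2.resize(cv2.imread("pics/top2.png")[160:260,270:410],(700,500),interpolation=cv2.INTER_CUBIC);cv2.imwrite("pics/v2.png",b)
E
```

```text
[-1.86653498 -0.24289009] [0.52849276 0.13364126 0.02496281] [0.5285867767903137, 0.13367387855111204, 0.025] 13.0583
blob [313 186  36  44 809] rect ((-80.46263122558594, -22.085220336914062), (95.2922592163086, 118.80186462402344), 7.505692958831787) min/max [-132.37466  -87.20096] [-37.42283  34.25339]
```

View pics/v2.png

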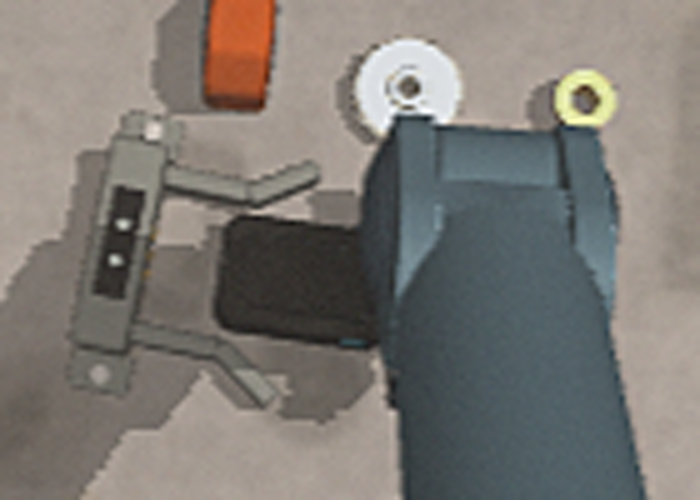

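```bash
python3 - <<'E'
from h import *
f0=np.load("f0.npy")
movel(P(-.118,0,.025),speed=.05)
x=-.118
while x<-.095:
    F=(np.array(read_ft_force())-f0)@np.c_[DX,DY]; print(round(x,3),F.round(1),(np.array(read_eef_pos())-O)@DX)
    if F[0]<-15: break
    x+=.002; movel(P(x,0,.025),speed=.03)
print(read_time_s())
E
```

```text
-0.118 [-0.1 -0.3] -0.1167791893398565
-0.116 [ 0.2 -0.9] -0.11576829142219525
-0.114 [-0.7  0.3] -0.11448296027482105
-0.112 [-3.8  0.3] -0.11319719133240026
-0.11 [-3.3 -0.3] -0.11003910661689634
-0.108 [-5.2  0.2] -0.10866644204145727
-0.106 [-8.  -0.1] -0.10865576144836876
-0.104 [-10.1  -0.4] -0.10859217712746917
-0.102 [-13.2   1.1] -0.10850107509096418
-0.1 [-15.1   1. ] -0.10848810743182567
16.05
```

```bash
python3 - <<'E'
from h import *
movel(P(-.17,0,.025),speed=.1); movel(P(-.24,0,.20),speed=.2)
save("wrist","w3")
K=np.array(camera_params("wrist")["K"])
d=tip_of("wrist","pack")[:1]
if d: w=ray("wrist",d[0]["at"],0)-O; print(d,w@DX,w@DY)
movel(P(-.30,0,.25),speed=.2)
save("top","top3");pack("top3");print(read_time_s())
a=cv2.resize(cv2.imread("pics/w3.png")[0:250,200:450],(400,400),interpolation=cv2.INTER_CUBIC);b=cv2.resize(cv2.imread("pics/top3.png")[170:250,270:350],(400,400),interpolation=cv2.INTER_CUBIC);cv2.imwrite("pics/v3.png",np.hstack([a,b]))
E
```

```text
blob [300 201  36  27 477] rect ((-47.998600006103516, 1.8526248931884766), (64.50328826904297, 94.65830993652344), 89.72687530517578) min/max [-95.3489   -30.442541] [-0.71666247 34.210648  ]
18.6833
```

View pics/v3.png

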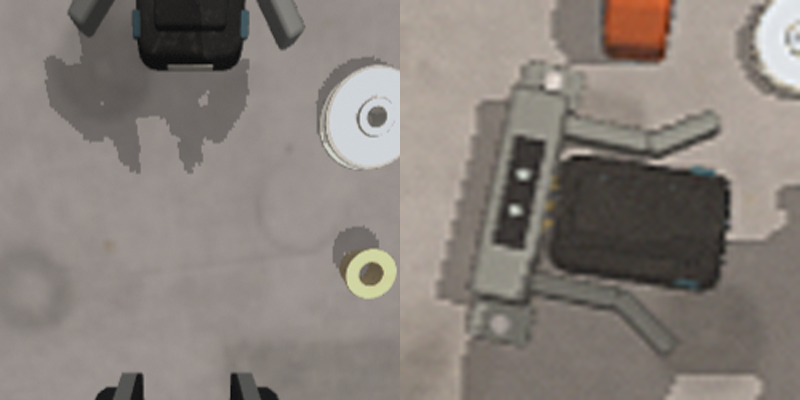

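It reads as home: the front is at the stop and the yaw is about 0. There is time left, so I'll confirm with one firmer push.

```bash
python3 - <<'E'
from h import *
movel(P(-.17,0,.10),speed=.25); movel(P(-.17,0,.025),speed=.15)
f0=np.array(read_ft_force())
for x in(-.115,-.109,-.105,-.101,-.097,-.093,-.089):
    movel(P(x,0,.025),speed=.05); F=(np.array(read_ft_force())-f0)@DX; print(x,F.round(1),((np.array(read_eef_pos())-O)@DX).round(4))
    if F<-32: break
movel(P(-.17,0,.025),speed=.08); movel(P(-.28,0,.22),speed=.25)
save("top","top4");pack("top4");print(read_time_s())
b=cv2.resize(cv2.imread("pics/top4.png")[160:260,270:410],(700,500),interpolation=cv2.INTER_CUBIC);cv2.imwrite("pics/v4.png",b)
E
```

```text
-0.115 -1.1 -0.1157
-0.109 -0.7 -0.1088
-0.105 -6.6 -0.1086
-0.101 -10.3 -0.1085
-0.097 -16.5 -0.1084
-0.093 -20.6 -0.1082
-0.089 -25.9 -0.1082
blob [300 201  36  27 529] rect ((-47.9402961730957, 2.0971221923828125), (64.51227569580078, 94.69587707519531), 89.28547668457031) min/max [-95.3489   -30.065825] [-0.71666247 34.600357  ]
25.2917
```

View pics/v4.png

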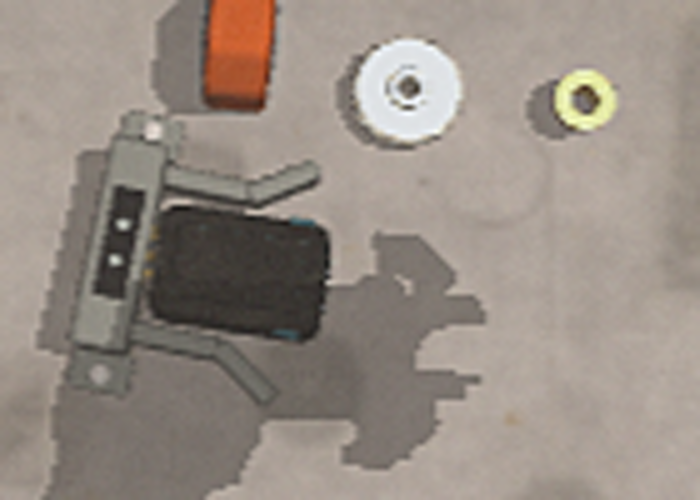

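The pack didn't move under 26 N, so it is solidly against the stop. It lies flat and square, everything else is where it was, and the gripper is clear.

```bash
python3 -c "
from bench import *
print(sign_off())"
```

```text
the job is handed in; nothing more can be done
None
```

The battery pack was tipped flat towards the dock and pushed fully home against the stop; the arm is clear, nothing else was moved, and the job was handed in at about 25 s.

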